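Hang the pink ear defenders on the bamboo rail

ROBOT

A 6-joint arm with a two-finger parallel gripper is mounted at the origin on the work surface. World frame = base frame: x ahead of the robot, y to its left, z up, the work surface at z = 0. Lengths are in m, angles in degrees, forces in N, time in s.
With the tool pointing down it reaches from about 0.4 to 0.825 m from the base axis. Payload 7 kg.
Tool frame: the origin (TCP) lies midway between the tips of the shut fingers; the grasp point (between the pads) lies 19 mm behind it; z points along the fingers, y is the direction in which the jaws open and shut (so a half turn about z gives the same grasp; the last joint's range is limited). The gripper opens to 88 mm and grips with 3 to 60 N. Pads are 19 mm wide; open, the fingers measure 130 mm over their backs; the gripper's body (78 mm by 193 mm) begins 47 mm behind the grasp point.
Start: joints at [80.506, 20.546, 0.682, 0, -70.136, -16.507], TCP at [0.296, 0.607, 0.227] pointing down, gripper open.
Joint ranges: [-176.03, 176.03], [-82.01, 121.73], [-58.28, 71.71], [-173.87, 95.51], [-174.79, -0.11], [-173.66, 173.66]. Speed limits (degrees/s): [136.94, 136.94, 172.46, 180, 180, 180].

INTERFACE

Orientations are given as [roll, pitch, yaw] about the fixed x, y, z axes, in that order (R = Rz(yaw) Ry(pitch) Rx(roll)).
In Python, from plant import sensors, viewer, r gives the robot as it stands. The module is installed in compiled form; this text tells all that it offers.
- The arm moves only by the shell command python3 -m handwheel 'ROWS' [OPENING] [FORCE]. ROWS is JSON, one flat list of numbers, 6 for each row, row after row: the shift along the world's x, y, z in cm, then the turn, a rotation vector about the world's x, y, z in rad. In form: [tx, ty, tz, wx, wy, wz, tx, ty, tz, wx, wy, wz, ...]. A call has 1 to 8 rows; each row is the pose to reach, as a shift and turn from the pose measured when the call began; what a row does not reach only later rows make up. A row lasts 1/10 s, in which the tool goes at most 50 mm and 8.59 degrees, less where a joint would pass 70% of its speed; a pose out of reach is approached as far as the arm can. A call with a gripper value outside its range is refused whole. OPENING is the closure in counts, from 0 (fully open) to 255 (shut), set as the call begins (- or left out, the last holds). The fingers move at their own pace and stop on an object; FORCE is the grip in N (left out, the last holds). Time passes only in rows, so rows that repeat a pose let the fingers close. It gives the time, the measured TCP pose, the force and the opening at its end, in the units of the state.
- sensors.get_state(): the state, without advancing time (a new reading comes with each control period).
- viewer.capture(name): name is "scene" or "side" or "wrist"; returns a dict with "img" (400x640x3 uint8, red, green, blue), "camera_matrix" (3x3 intrinsics, pixels), "camera_from_world" (4x4, takes a point from world to camera coordinates); the wrist camera has in their place "mount" (4x4, takes a point from camera to tool coordinates, whose origin is the TCP and whose axes are the flange's). Camera axes: x right, y down, z forward; pixel columns grow to the right and rows downward; lengths in m; the calibration is good to about 2 mm. A picture is of the moment at which its call begins: read the wrist's pose just before it. There is no depth.
- r.close_job(): hands the job in, once; it reports no verdict.
The state is a dict: "time_s": time; "joints": joint angles; "qd": joint speeds; "joint_torque": joint torques, N m; "tcp_pos": TCP position; "eef_rot": TCP orientation; "contact_force": force on the tool from outside, world axes, zero at the start; "moment": the same for the moment, N m; "gripper_width": finger opening in m.
Only numpy, scipy, OpenCV 4.12 (cv2) and the standard library are available. Lean on these libraries where they do the work, as an engineer would, in place of code of your own. Each camera call takes 0.05 s, during which the arm holds its last target.

TASK

Hang the pink ear defenders on the bamboo rail: headband square across the bar, one cup on each side, hanging freely by the crown cushion somewhere between the two posts. Set them down on the bar rather than dropping them, and leave the black pair standing where it is.

Things in the scene. Friction and masses are not known exactly. Their poses are not given: they have to be found in the camera images.
- pink_muffs: Rigid pink ear defenders, 0.14-0.24 kg, upright on two cups, headband arched above, open below. Origin: between the cups' undersides, on the ledge; z up, y from cup to cup. 156 mm along y, 60 along x, 147 high; gap between the cups 96 mm, cups 72 mm high. The dark pink crown cushion at the top is 26 mm along x (grip it from above across this width), 60 along y, 22 high. Front and back are alike.
- pink_crown (a point): Centre of the flat underside of the pink pair's crown cushion, 125 mm above the pair's origin, axes as the pair's. It comes to rest on top of the bar. The cushion's flat top is 22 mm above it.
- rail: Fixed bamboo rail: level round bar, 20 mm thick, 270 mm long, on two posts on a dark wooden base slab (270 x 70 x 14 mm). Origin: centre of the base's underside, on the ledge; z up, x along the bar, which runs right above the origin: its axis 140 mm, its top 150 mm up. The posts, 20 mm thick, stand 118 mm either side of the middle and do not rise above the bar.
- black_muffs: A second pair of ear defenders, black with a dark grey cushion, of the same shape, size and axes as the pink pair. It stands upright on the ledge and is to be left alone.
Things that resemble listed ones, but are neither listed nor needed, are in the scene too. What is meant by the pink_muffs is not orange, and is the larger of those in its own colour.

How it is judged:
By the outcome, as a careful person would: the job done as asked, in the order asked, and still so for the second after the job is handed in, with the robot touching nothing.
It also fails if it takes over 48 s, if anything falls off the work surface, if the arm or the gripper's body presses on something with over 40 N, if the wrist force passes 120 N, or if a joint passes its speed limit or range.

## Working session

There is one attempt and no reset: what is moved stays moved. The work goes in short steps, Python scripts to look and compute and a shell command to move; the robot and the scene stay as the last step left them, time stands still between calls to the robot, and variables do not carry over. Pictures are saved under pics/ and viewed, and the job is handed in when it is done.

```bash
mkdir -p pics; cat > h.py <<'E'
import numpy as np, cv2
from plant import sensors, viewer, r
def cap(n,tag):
    s=sensors.get_state(); c=viewer.capture(n); cv2.imwrite(f'pics/{tag}.png',c['img'][:,:,::-1])
    np.savez(f'pics/{tag}.npz',**{k:v for k,v in c.items()},tcp=s['tcp_pos'],rot=s['eef_rot']); return c,s
E
python3 - <<'E'
from h import *
for n in ['scene','side','wrist']:
    c,s=cap(n,n+'0')
    print(n,[k for k in c]); print(c.get('mount',c.get('camera_from_world')))
print(s)
E
```

```text
scene ['img', 'camera_matrix', 'camera_from_world']
[[-0.71624257  0.69783249  0.00513816  0.39215471]
 [ 0.5966702   0.61619668 -0.51408785 -0.22194913]
 [-0.36191332 -0.36514581 -0.85772215  1.46187497]
 [ 0.          0.          0.          1.        ]]
side ['img', 'camera_matrix', 'camera_from_world']
[[ 0.40608286 -0.91370186 -0.01567233 -0.23809468]
 [-0.75460306 -0.32560167 -0.56969973  0.41632872]
 [ 0.51543277  0.24317168 -0.82170347  0.67631066]
 [ 0.          0.          0.          1.        ]]
wrist ['img', 'camera_matrix', 'mount']
[[-7.44856952e-04 -9.63178091e-01 -2.68863182e-01  7.31387435e-02]
 [ 9.99999709e-01 -7.62422020e-04 -3.90851180e-05 -1.44250114e-04]
 [-1.67341281e-04 -2.68863132e-01  9.63178378e-01 -1.59194836e-01]
 [ 0.00000000e+00  0.00000000e+00  0.00000000e+00  1.00000000e+00]]
{'time_s': 0.1, 'joints': array([ 8.05052505e+01,  2.05861577e+01,  6.39232780e-01, -1.80952872e-02,
       -7.01369229e+01, -1.65048971e+01]), 'qd': array([-0.05089386, -0.15436573,  0.11004387,  0.09878569,  0.04585703,
        0.10489435]), 'joint_torque': array([-1.90926177e-03, -5.84163237e+01,  2.93749845e+01,  7.01553315e+00,
        1.01293274e-02, -4.93207472e-05]), 'tcp_pos': array([0.29574717, 0.60626595, 0.2257301 ]), 'eef_rot': array([ 1.79914774e+02, -7.51235233e-03, -2.60058017e+01]), 'contact_force': array([ 0.08710333, -0.51359313, -0.65264873]), 'moment': array([-0.01454211, -0.02017752,  0.01329672]), 'gripper_width': 0.08761249756208472}
```

View pics/scene0.png

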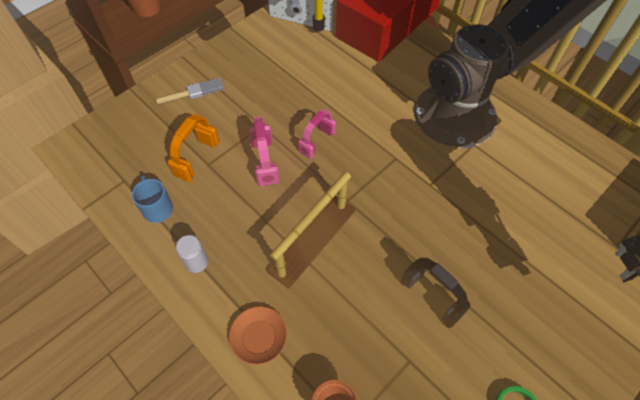

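View pics/side0.png

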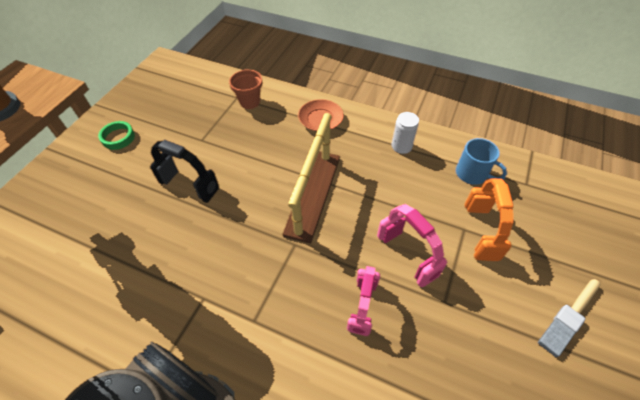

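View pics/wrist0.png

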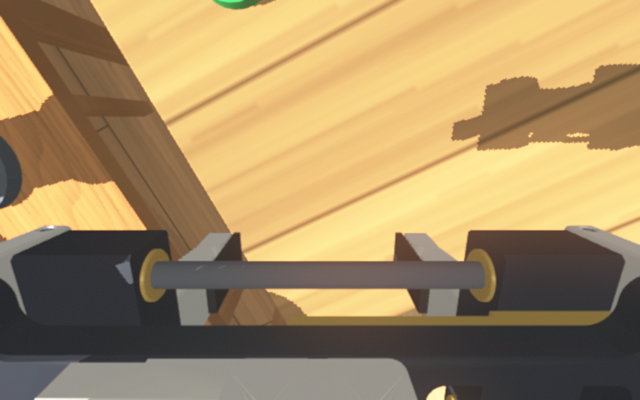

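Scene view: large pink pair around (265,152), small pink decoy at (318,133), rail from (278,255) to (347,178), black pair at (437,288). Side view: large pink at (412,243), small at (365,300), rail from (296,228) to (325,120). I'll enlarge the views to get exact pixels.

```bash
python3 - <<'E'
import cv2
a=cv2.imread('pics/scene0.png')[100:300,230:370]; b=cv2.imread('pics/side0.png')[100:300,270:460]
cv2.imwrite('pics/sc.png',cv2.resize(a,None,fx=3,fy=3,interpolation=cv2.INTER_CUBIC)[:600])
cv2.imwrite('pics/sd.png',cv2.resize(b,None,fx=3,fy=3,interpolation=cv2.INTER_CUBIC))
E
```

```text
(no output)
```

View pics/sc.png

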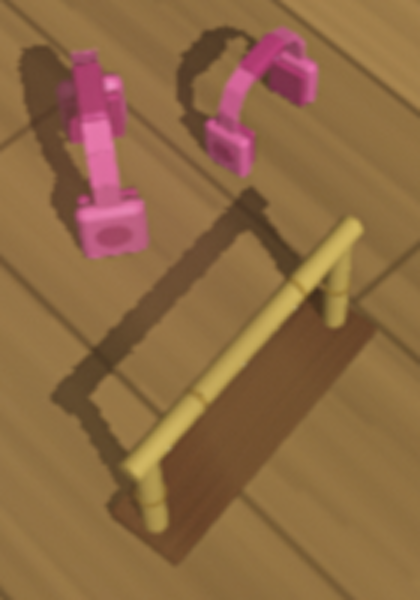

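View pics/sd.png

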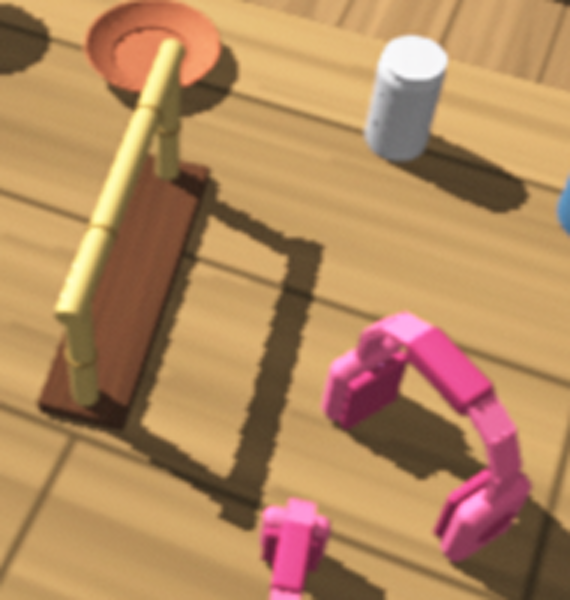

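```bash
cat >> h.py <<'E'
def load(t): return np.load(f'pics/{t}.npz')
from scipy.spatial.transform import Rotation as R
def cam(d):
    K=d['camera_matrix']
    if 'mount' in d:
        T=np.eye(4);T[:3,:3]=R.from_euler('xyz',d['rot'],degrees=True).as_matrix();T[:3,3]=d['tcp'];W=T@d['mount']
    else: W=np.linalg.inv(d['camera_from_world'])
    return K,W
def ray(d,p):
    K,W=cam(d); v=W[:3,:3]@np.linalg.inv(K)@np.array([p[0],p[1],1.]); return W[:3,3],v/np.linalg.norm(v)
def plane(d,p,z): o,v=ray(d,p); return o+v*(z-o[2])/v[2]
def tri(d1,p1,d2,p2):
    o,v=ray(d1,p1);q,w=ray(d2,p2); A=np.c_[v,-w]; t=np.linalg.lstsq(A,q-o,rcond=None)[0]
    a=o+v*t[0];b=q+w*t[1]; return (a+b)/2,np.linalg.norm(a-b)
E
python3 - <<'E'
from h import *
np.set_printoptions(precision=4,suppress=True)
s,d=load('scene0'),load('side0')
S=lambda x,y:(x/3+230,y/3+100); D=lambda x,y:(x/3+270,y/3+100)
print('barA',tri(s,S(353,225),d,D(72,305))); print('barB',tri(s,S(132,466),d,D(172,45)))
for n,p in [('A',S(353,225)),('B',S(132,466))]: print(n,plane(s,p,.14))
for n,p in [('A',D(72,305)),('B',D(172,45))]: print(n,plane(d,p,.14))
print('crown tri',tri(s,S(90,85),d,D(448,369)), plane(d,D(448,369),.147))
for p in [(407,357),(430,328),(493,385),(462,408)]: print(plane(d,D(*p),.147))
for p in [(75,65),(99,62),(82,122),(108,116)]: print('s',plane(s,S(*p),.147))
E
```

```text
barA (array([ 0.4522, -0.0132,  0.1489]), np.float64(0.005386660815814798))
barB (array([0.711 , 0.0214, 0.1482]), np.float64(0.0003578606116269437))
A [ 0.4463 -0.0146  0.14  ]
B [0.709  0.0185 0.14  ]
A [ 0.4592 -0.0121  0.14  ]
B [0.7194 0.0247 0.14  ]
crown tri (array([ 0.507 , -0.2593,  0.1464]), np.float64(0.004095323365365533)) [ 0.5052 -0.2576  0.147 ]
[ 0.5036 -0.231   0.147 ]
[ 0.5314 -0.2384  0.147 ]
[ 0.5048 -0.2869  0.147 ]
[ 0.4807 -0.2734  0.147 ]
s [ 0.5032 -0.286   0.147 ]
s [ 0.4866 -0.2744  0.147 ]
s [ 0.5376 -0.2366  0.147 ]
s [ 0.5183 -0.2264  0.147 ]
```

```bash
python3 -m handwheel '[1.2,-4.8,0.4,0,0,-0.085, 2.4,-9.6,0.8,0,0,-0.17, 3.6,-14.4,1.2,0,0,-0.255, 4.8,-19.2,1.6,0,0,-0.34, 6.0,-24,2,0,0,-0.425, 7.2,-28.8,2.4,0,0,-0.51, 8.4,-33.6,2.8,0,0,-0.595, 9.6,-38.4,3.2,0,0,-0.68]' 0
```

```text
time_s: 0.95
tcp_pos: [0.3916, 0.2203, 0.2581]
eef_rot: [179.9, 0.0, -65.1]
contact_force: [1.1, 0.8, 0.1]
gripper_width: 0.0877
```

```bash
python3 -m handwheel '[2.2,-4.4,-0.1,0,0,-0.092, 3.6,-9.2,-0.2,0,0,-0.185, 5,-14,-0.3,0,0,-0.28, 6.4,-18.7,-0.4,0,0,-0.37, 7.8,-23.4,-0.5,0,0,-0.46, 9.0,-28.1,-0.6,0,0,-0.555, 10.0,-32.8,-0.7,0,0,-0.65,10.6,-37.4,-0.8,0,0,-0.74]' 0
python3 -m handwheel '[0.6,-4.6,-0.2,0,0,-0.09,1.0,-9.2,-0.4,0,0,-0.185,1.0,-9.4,-0.5,0,0,-0.185,1.0,-9.4,-0.5,0,0,-0.185]' 0; python3 - <<'E'
from h import *
cap('wrist','w1');cap('scene','s1');cap('side','d1')
E
```

```text
time_s: 1.75
tcp_pos: [0.4978, -0.1559, 0.2499]
eef_rot: [179.9, 0.0, -107.8]
contact_force: [0.6, 0.4, -0.2]
gripper_width: 0.0877
time_s: 2.15
tcp_pos: [0.5071, -0.251, 0.2439]
eef_rot: [179.8, -0.0, -118.5]
contact_force: [-0.2, 0.8, 0.3]
gripper_width: 0.0878
```

View pics/w1.png

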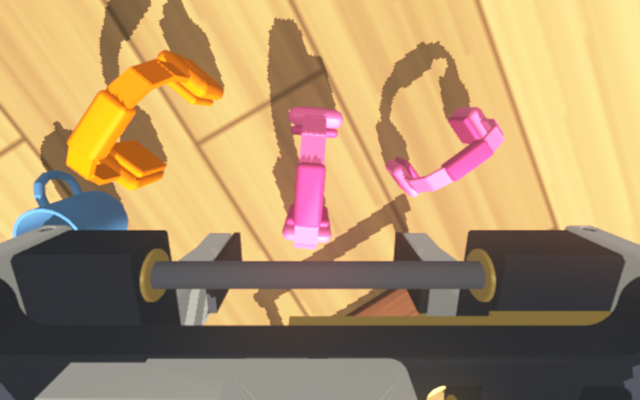

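The wrist view shows the pink cushion's top face at about (296–325, 163–210), close to centred between the fingers. I'll segment it for the exact position.

```bash
python3 - <<'E'
from h import *
np.set_printoptions(precision=4,suppress=True)
d=load('w1');im=cv2.cvtColor(d['img'],cv2.COLOR_RGB2HSV)
a=cv2.resize(cv2.imread('pics/w1.png')[90:260,260:370],None,fx=3.5,fy=3.5,interpolation=cv2.INTER_NEAREST);cv2.imwrite('pics/w1z.png',a)
for y in (130,150,170,180,190,200,208,216,225): print(y,[tuple(im[y,x]) for x in (300,310,320)])
E
```

```text
130 [(np.uint8(170), np.uint8(147), np.uint8(186)), (np.uint8(171), np.uint8(138), np.uint8(210)), (np.uint8(171), np.uint8(137), np.uint8(209))]
150 [(np.uint8(172), np.uint8(89), np.uint8(254)), (np.uint8(162), np.uint8(111), np.uint8(254)), (np.uint8(162), np.uint8(109), np.uint8(254))]
170 [(np.uint8(164), np.uint8(152), np.uint8(253)), (np.uint8(161), np.uint8(139), np.uint8(255)), (np.uint8(161), np.uint8(138), np.uint8(255))]
180 [(np.uint8(163), np.uint8(146), np.uint8(254)), (np.uint8(160), np.uint8(140), np.uint8(255)), (np.uint8(161), np.uint8(139), np.uint8(255))]
190 [(np.uint8(162), np.uint8(143), np.uint8(255)), (np.uint8(160), np.uint8(140), np.uint8(255)), (np.uint8(161), np.uint8(142), np.uint8(255))]
200 [(np.uint8(161), np.uint8(141), np.uint8(255)), (np.uint8(159), np.uint8(134), np.uint8(255)), (np.uint8(162), np.uint8(145), np.uint8(255))]
208 [(np.uint8(161), np.uint8(142), np.uint8(255)), (np.uint8(158), np.uint8(125), np.uint8(255)), (np.uint8(163), np.uint8(148), np.uint8(255))]
216 [(np.uint8(160), np.uint8(141), np.uint8(255)), (np.uint8(157), np.uint8(116), np.uint8(255)), (np.uint8(164), np.uint8(153), np.uint8(255))]
225 [(np.uint8(157), np.uint8(124), np.uint8(255)), (np.uint8(156), np.uint8(113), np.uint8(255)), (np.uint8(157), np.uint8(114), np.uint8(255))]
```

View pics/w1z.png

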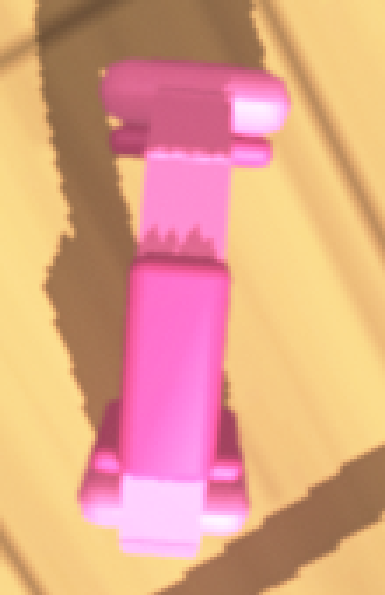

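```bash
python3 - <<'E'
from h import *
np.set_printoptions(precision=4,suppress=True)
d=load('w1');P=[plane(d,(x/3.5+260,y/3.5+90),.146) for x,y in [(132,262),(228,262),(208,480),(120,478)]]
P=np.array(P)[:,:2];print(P,P.mean(0),d['tcp'],d['rot'])
f=(P[0]+P[1]-P[2]-P[3])/2;w=(P[1]+P[2]-P[0]-P[3])/2
print('len',np.linalg.norm(f),np.degrees(np.arctan2(*f[::-1])),'w',np.linalg.norm(w))
# cups ends in scene/side: bar ends in other views now
E
```

```text
[[ 0.507  -0.2879]
 [ 0.4862 -0.2765]
 [ 0.5178 -0.2284]
 [ 0.5378 -0.2399]] [ 0.5122 -0.2582] [ 0.5071 -0.251   0.2439] [ 179.8465   -0.016  -118.51  ]
len 0.057289085473853536 -123.04937326753743 w 0.023391986244047817
```

View pics/s1.png

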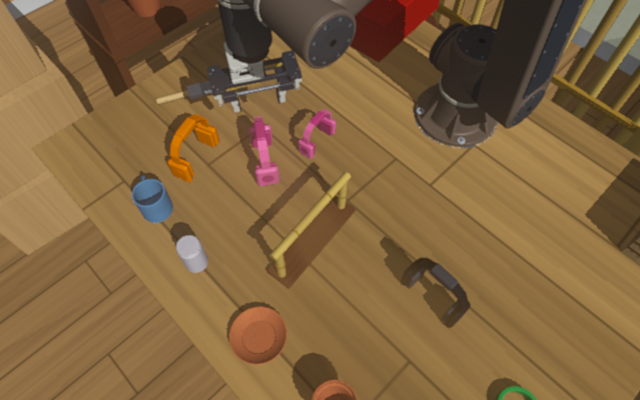

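View pics/d1.png

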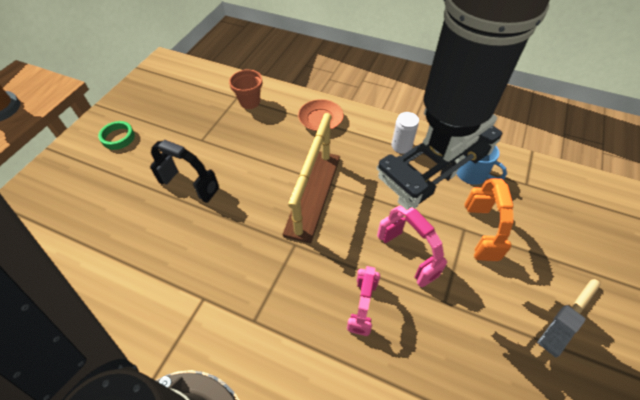

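Three views agree on the cushion: centre (0.512, -0.258), y-axis at about 57°. I'll align and descend to TCP z = 0.130, which keeps the tips 5 mm above the cushion's underside so they clear the bar later. Then close.

```bash
python3 -m handwheel '[0.3,-0.4,-2,0,0,-0.04, 0.5,-0.7,-5,0,0,-0.079, 0.5,-0.7,-8,0,0,-0.079, 0.5,-0.7,-10,0,0,-0.079, 0.5,-0.7,-11.2,0,0,-0.079, 0.5,-0.7,-11.4,0,0,-0.079,0.5,-0.7,-11.4,0,0,-0.079]' 0; python3 - <<'E'
from h import *
cap('wrist','w2')
cap('side','d2')
E
```

```text
time_s: 3.0
tcp_pos: [0.5134, -0.2555, 0.1317]
eef_rot: [180.0, 0.0, -122.7]
contact_force: [0.9, -0.5, 0.1]
gripper_width: 0.0876
```

View pics/w2.png

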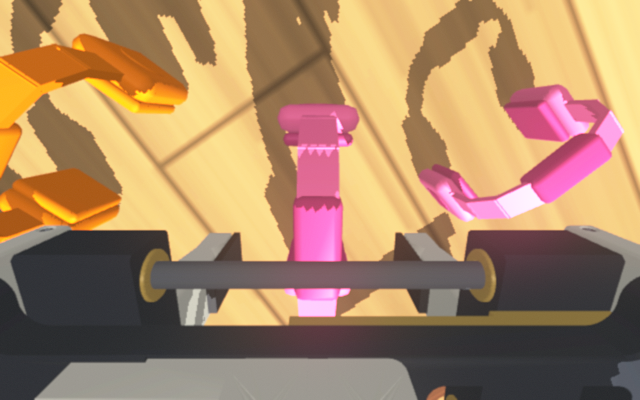

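View pics/d2.png

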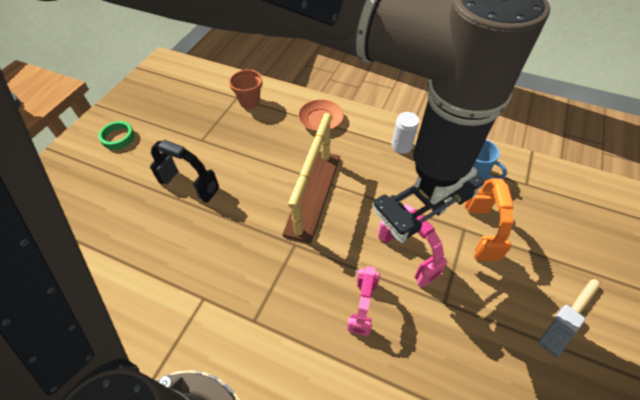

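```bash
python3 - <<'E'
from h import *
np.set_printoptions(precision=4,suppress=True)
d=load('w2');a=plane(d,(319,200),.146);b=plane(d,(318,297),.146);print(a,b,(a+b)/2,np.linalg.norm(a-b),d['tcp'])
E
```

```text
[ 0.496  -0.2824  0.146 ] [ 0.5266 -0.2357  0.146 ] [ 0.5113 -0.259   0.146 ] 0.05579213464963595 [ 0.5134 -0.2555  0.1317]
```

```bash
python3 -m handwheel '[-0.2,-0.3,-0.2,0,0,0,-0.2,-0.3,-0.2,0,0,0]' 0; python3 -m handwheel '[0,0,0,0,0,0,0,0,0,0,0,0,0,0,0,0,0,0,0,0,0,0,0,0,0,0,0,0,0,0,0,0,0,0,0,0,0,0,0,0,0,0,0,0,0,0,0,0]' 255 25
```

```text
time_s: 3.3
tcp_pos: [0.5119, -0.2592, 0.1311]
eef_rot: [-179.9, 0.1, -122.8]
contact_force: [-0.5, -0.4, -0.0]
gripper_width: 0.0874
time_s: 4.1
tcp_pos: [0.5118, -0.2592, 0.1311]
eef_rot: [-179.9, 0.1, -122.8]
contact_force: [0.5, 0.1, -1.4]
gripper_width: 0.029
```

```bash
python3 -m handwheel '[0,0,0,0,0,0,0,0,0,0,0,0,0,0,0,0,0,0]' 255 25;  python3 -m handwheel '[0,0,1,0,0,0,0,0,3,0,0,0,0,0,5,0,0,0,0,0,5,0,0,0]' 255 25; python3 - <<'E'
from h import *
cap('wrist','w3');cap('side','d3')
print(sensors.get_state()['contact_force'])
E
```

```text
time_s: 4.4
tcp_pos: [0.5118, -0.2592, 0.131]
eef_rot: [-179.9, 0.1, -122.8]
contact_force: [-1.4, 0.2, 0.0]
gripper_width: 0.026
time_s: 4.8
tcp_pos: [0.5135, -0.2597, 0.1844]
eef_rot: [-179.6, 0.2, -122.7]
contact_force: [0.6, -0.5, -1.8]
gripper_width: 0.0254
[-0.3560485  -0.05633929 -1.11378429]
```

View pics/w3.png

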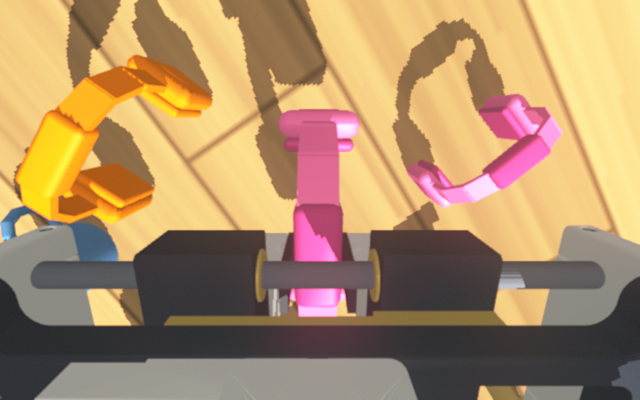

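View pics/d3.png

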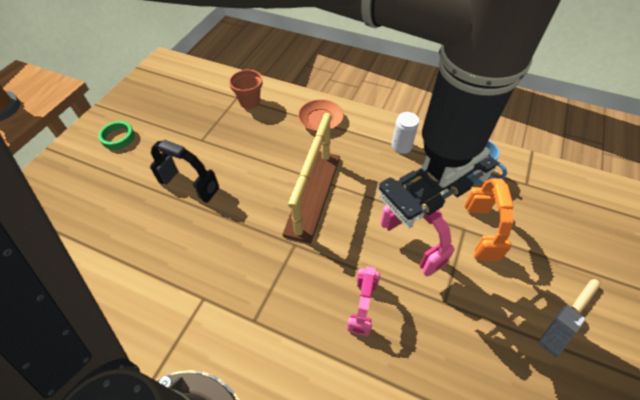

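Lift succeeded: width is 25.4 mm and the pink pair is square in the jaws in the wrist view (cushion at (318,250)). Next I'll measure the bar axis by line fitting in both views while I climb.

```bash
python3 -m handwheel '[0,0,4,0,0,0,0,0,8,0,0,0,0,0,12,0,0,0,0,0,14.5,0,0,0,0,0,14.5,0,0,0]' 255 25; python3 - <<'E'
from h import *
np.set_printoptions(precision=4,suppress=True)
ends={'scene0':((347.7,175),(274,255.3)),'side0':((294,201.7),(327.3,115))}
N=[];O=[]
for t,(a,b) in ends.items():
    d=load(t);hsv=cv2.cvtColor(d['img'],cv2.COLOR_RGB2HSV).astype(np.float32)
    a,b=np.array(a),np.array(b);u=(b-a)/np.linalg.norm(b-a);n=np.array([-u[1],u[0]])
    pts=[]
    for f in np.linspace(.15,.85,60):
        c=a+(b-a)*f; k=np.arange(-12,12.1,.25); q=c+k[:,None]*n
        rgb=cv2.remap(d['img'],q[:,0].astype(np.float32)[None],q[:,1].astype(np.float32)[None],cv2.INTER_LINEAR)[0]
        h=cv2.cvtColor(rgb[None],cv2.COLOR_RGB2HSV)[0].astype(int)
        m=(h[:,0]>=22)&(h[:,0]<=32)&(h[:,1]>95)
        # run nearest 0
        i=np.flatnonzero(m)
        if len(i)==0: continue
        g=np.split(i,np.flatnonzero(np.diff(i)>2)+1); g=min(g,key=lambda x:abs(k[x].mean()))
        pts.append((f,k[g].mean(),k[g[-1]]-k[g[0]]))
    pts=np.array(pts);print(t,len(pts),'width px',np.percentile(pts[:,2],[10,50,90]))
    ok=abs(pts[:,2]-np.median(pts[:,2]))<1.5;co=np.polyfit(pts[ok,0],pts[ok,1],1);print(co, np.std(pts[ok,1]-np.polyval(co,pts[ok,0])))
    p=[a+n*co[1],b+n*co.sum()]
    r0,r1=ray(d,p[0]),ray(d,p[1]);nn=np.cross(r0[1],r1[1]);N.append(nn/np.linalg.norm(nn));O.append(r0[0])
    print([plane(d,x,.14) for x in p])
v=np.cross(*N);v/=np.linalg.norm(v);
for x in(.45,.58,.71):
    A=np.array(N+[[1,0,0]]);print(np.linalg.solve(A,[N[0]@O[0],N[1]@O[1],x]))
print('dir',v,np.degrees(np.arctan2(-v[1],-v[0])))
E
```

```text
time_s: 5.4
tcp_pos: [0.513, -0.2596, 0.3297]
eef_rot: [-179.5, 0.2, -122.8]
contact_force: [0.5, 0.3, -1.4]
gripper_width: 0.0259
scene0 59 width px [4.95 5.75 7.  ]
[-1.0435  0.0491] 0.19111054872063957
[array([ 0.4462, -0.0146,  0.14  ]), array([0.7089, 0.0207, 0.14  ])]
side0 60 width px [2.   2.75 3.75]
[0.3631 0.0019] 0.7006142459276977
[array([ 0.4592, -0.0122,  0.14  ]), array([0.7193, 0.0238, 0.14  ])]
[ 0.45   -0.0137  0.1412]
[0.58   0.004  0.1419]
[0.71   0.0218 0.1427]
dir [0.9908 0.1355 0.006 ] -172.21428367306174
```

```bash
python3 -m handwheel '[0.9,3.3,0,0,0,0.09, 1.8,6.6,0,0,0,0.18, 2.7,9.9,0,0,0,0.27, 3.6,13.2,0,0,0,0.36, 4.5,16.5,0,0,0,0.45, 5.4,19.8,0,0,0,0.54, 6.3,23.1,0,0,0,0.63, 7.2,26,0,0,0,0.69]' 255 25;  python3 -m handwheel '[0,0,0,0,0,0,0,0,0,0,0,0]' 255 25; python3 - <<'E'
from h import *
s=load('scene0');print('black',plane(s,(443,275),.147))
cap('wrist','w4');cap('side','d4');cap('scene','s4')
E
```

```text
time_s: 6.2
tcp_pos: [0.5845, 0.0022, 0.3276]
eef_rot: [-179.7, 0.2, -83.0]
contact_force: [-0.4, -0.4, -2.0]
gripper_width: 0.0261
time_s: 6.4
tcp_pos: [0.5838, 0.003, 0.3252]
eef_rot: [-179.9, 0.2, -83.0]
contact_force: [-0.2, -0.3, -1.8]
gripper_width: 0.0257
black [0.48494974 0.30250831 0.147     ]
```

View pics/w4.png

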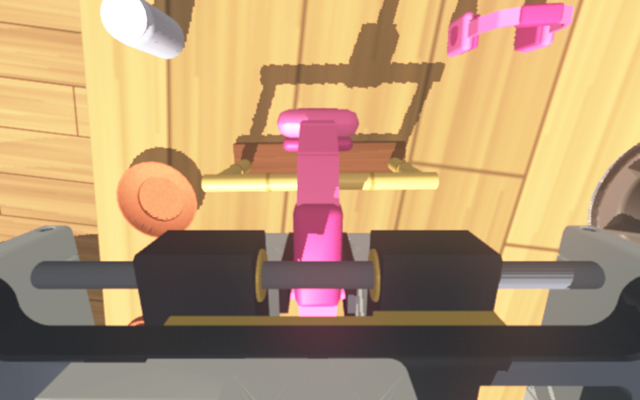

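View pics/s4.png

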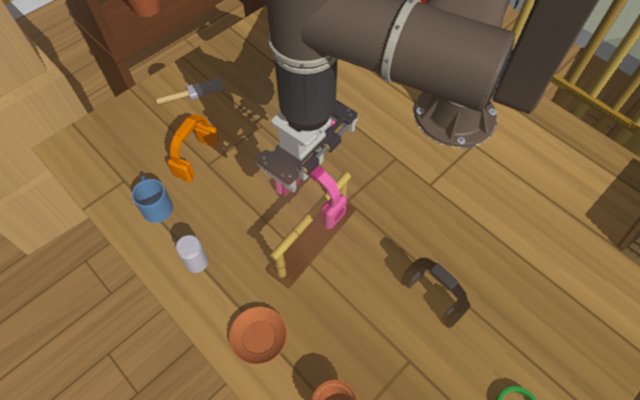

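View pics/d4.png

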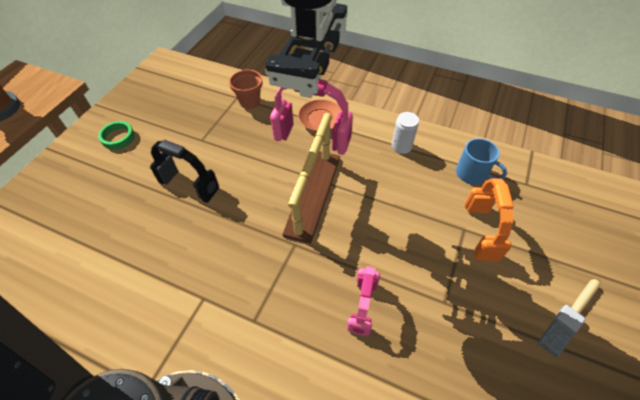

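The wrist view shows the bar from (203,184) to (437,181), level in the image and square to the headband. I'll use it as an independent check of the bar position.

```bash
python3 - <<'E'
from h import *
np.set_printoptions(precision=4,suppress=True)
d=load('w4');a=plane(d,(204,184),.143);b=plane(d,(437,181),.143);print(a,b,(a+b)/2,np.linalg.norm(a-b),np.degrees(np.arctan2(*(a-b)[1::-1])))
u=(a-b)/np.linalg.norm(a-b);n=np.array([-u[1],u[0]]);print('tcp perp off',n@(d['tcp']-b)[:2],'along',u[:2]@(d['tcp']-b)[:2],d['tcp'],d['rot'])
# cushion centre
p,q=plane(d,(320,206),d['tcp'][2]+.015),plane(d,(318,303),d['tcp'][2]+.015);print((p+q)/2,np.linalg.norm(p-q))
E
```

```text
[0.7159 0.0226 0.143 ] [ 0.4463 -0.0142  0.143 ] [0.5811 0.0042 0.143 ] 0.27212446038866156 7.766600854871231
tcp perp off -0.001602803804044029 along 0.1385181535360375 [0.5838 0.003  0.3252] [-179.9315    0.2069  -82.9599]
[0.5838 0.0015 0.3402] 0.05626026965481963
```

```bash
python3 -m handwheel '[0,0.25,-2,0,0,0.013,0,0.25,-5,0,0,0.013,0,0.25,-8,0,0,0.013,0,0.25,-11,0,0,0.013,0,0.25,-13.5,0,0,0.013,0,0.25,-15.0,0,0,0.013,0,0.25,-15.5,0,0,0.013,0,0.25,-15.5,0,0,0.013]' 255 25; python3 - <<'E'
from h import *
cap('wrist','w5');cap('side','d5')
E
```

```text
time_s: 7.35
tcp_pos: [0.5838, 0.0031, 0.1716]
eef_rot: [-179.8, 0.2, -82.4]
contact_force: [-0.3, -0.1, -2.7]
gripper_width: 0.0259
```

View pics/w5.png

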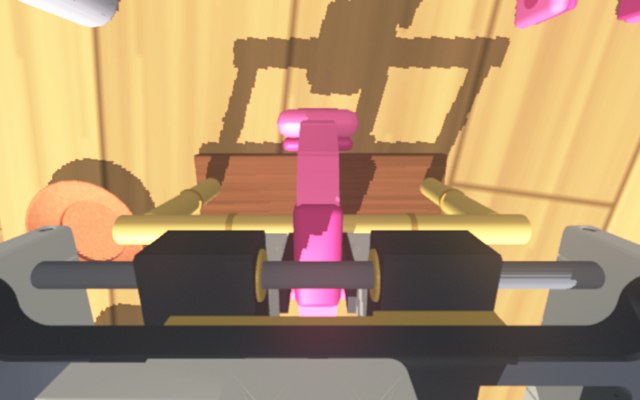

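View pics/d5.png

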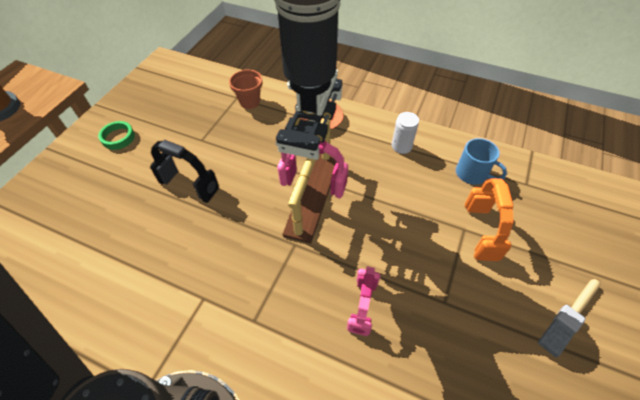

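```bash
python3 - <<'E'
from h import *
np.set_printoptions(precision=4,suppress=True)
d=load('w5');a=plane(d,(115,230),.141);b=plane(d,(529,229.5),.141);print(a,b,np.linalg.norm(a-b),np.degrees(np.arctan2(*(a-b)[1::-1])))
u=(a-b)/np.linalg.norm(a-b);n=np.array([-u[1],u[0]]);print('tcp perp off',n@(d['tcp']-b)[:2])
p,q=plane(d,(320,206),d['tcp'][2]+.015),plane(d,(318,303),d['tcp'][2]+.015);c=(p+q)/2;print(c,'cushion off',n@(c-b)[:2])
E
python3 -m handwheel '[0,0.1,-0.4,0,0,0,0,0.1,-0.8,0,0,0,0,0.1,-1.1,0,0,0,0,0.1,-1.2,0,0,0]' 255 25;
```

```text
[0.7209 0.0227 0.141 ] [ 0.4425 -0.0149  0.141 ] 0.28095635847360717 7.689324193507656
tcp perp off -0.0010617853049723629
[0.5838 0.0016 0.1866] cushion off -0.0025386891743705065
time_s: 7.85
tcp_pos: [0.5844, 0.0046, 0.1606]
eef_rot: [-179.7, 0.2, -82.4]
contact_force: [0.2, 0.9, -2.4]
gripper_width: 0.0256
```

```bash
python3 -m handwheel '[0,0,-0.1,0,0,0,0,0,-0.2,0,0,0,0,0,-0.3,0,0,0,0,0,-0.3,0,0,0]'; python3 -m handwheel '[0,0,-0.1,0,0,0,0,0,-0.1,0,0,0,0,0,-0.1,0,0,0]'
```

```text
time_s: 8.25
tcp_pos: [0.5844, 0.0046, 0.1575]
eef_rot: [-179.7, 0.2, -82.4]
contact_force: [0.3, -0.5, -1.7]
gripper_width: 0.0258
time_s: 8.55
tcp_pos: [0.5844, 0.0046, 0.1565]
eef_rot: [-179.7, 0.2, -82.4]
contact_force: [-0.3, 1.1, -2.2]
gripper_width: 0.0261
```

```bash
python3 -m handwheel '[0,0,-0.1,0,0,0,0,0,-0.1,0,0,0,0,0,-0.1,0,0,0]'; python3 -m handwheel '[0,0,-0.1,0,0,0,0,0,-0.1,0,0,0]'
```

```text
time_s: 8.85
tcp_pos: [0.5845, 0.0046, 0.1559]
eef_rot: [-179.7, 0.2, -82.4]
contact_force: [-2.3, 0.3, 3.4]
gripper_width: 0.0256
time_s: 9.05
tcp_pos: [0.5846, 0.0046, 0.1559]
eef_rot: [-179.7, 0.2, -82.3]
contact_force: [-3.5, -0.2, 8.0]
gripper_width: 0.0258
```

Contact occurred at TCP z = 0.156, exactly as predicted, and the load moved to the bar. I'll relax the push and open gently.

```bash
python3 -m handwheel '[0,0,0,0,0,0,0,0,0,0,0,0,0,0,0,0,0,0]' 255 6; python3 -m handwheel '[0,0,0,0,0,0,0,0,0,0,0,0,0,0,0,0,0,0,0,0,0,0,0,0]' 160; python3 - <<'E'
from h import *
cap('wrist','w6');cap('side','d6')
E
```

```text
time_s: 9.35
tcp_pos: [0.5846, 0.0046, 0.1559]
eef_rot: [-179.7, 0.2, -82.3]
contact_force: [-1.5, 1.1, 2.9]
gripper_width: 0.0259
time_s: 9.75
tcp_pos: [0.5846, 0.0046, 0.1558]
eef_rot: [-179.7, 0.2, -82.3]
contact_force: [-0.0, 0.1, -0.2]
gripper_width: 0.0328
```

View pics/w6.png

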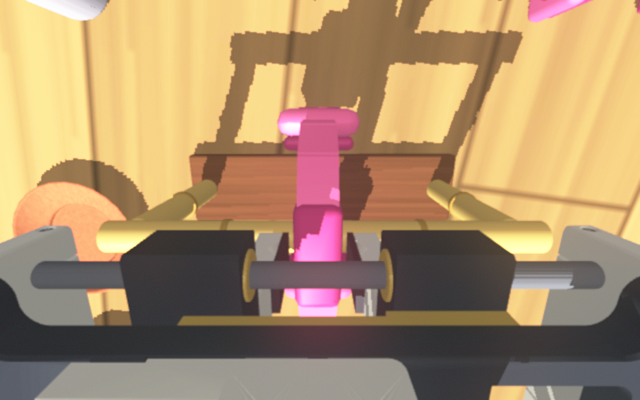

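View pics/d6.png

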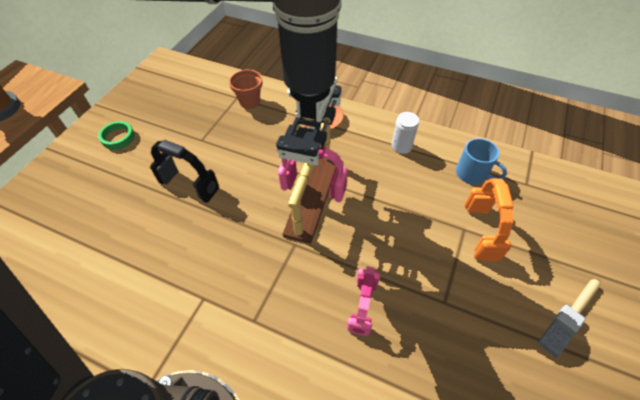

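The pair hangs still on the bar with the fingers clear on both sides. I'll open to full and retreat straight up.

```bash
python3 -m handwheel '[0,0,0,0,0,0,0,0,0,0,0,0,0,0,0,0,0,0,0,0,0,0,0,0,0,0,0,0,0,0,0,0,0,0,0,0]' 60; python3 -m handwheel '[0,0,1,0,0,0,0,0,3,0,0,0,0,0,6,0,0,0,0,0,10,0,0,0,0,0,14,0,0,0,0,0,14,0,0,0]';python3 -m handwheel '[0,-4,2,0,0,0,0,-8,4,0,0,0,0,-12,5,0,0,0,0,-16,5,0,0,0,0,-20,5,0,0,0,0,-20,5,0,0,0]'; python3 - <<'E'
from h import *
for n in('wrist','side','scene'): cap(n,n[0]+'7')
import cv2
b=cv2.imread('pics/s7.png')
E
python3 - <<'E'
from h import *
c,_=cap('side','side8');cv2.imwrite('pics/z1.png',cv2.resize(c['img'][80:280,220:420,::-1],None,fx=3,fy=3,interpolation=2))
c,_=cap('scene','scene8');cv2.imwrite('pics/z2.png',cv2.resize(c['img'][130:310,220:480,::-1],None,fx=3,fy=3,interpolation=2))
E
```

```text
time_s: 10.45
tcp_pos: [0.5846, 0.0046, 0.1558]
eef_rot: [-179.7, 0.2, -82.3]
contact_force: [0.9, 0.2, -1.1]
gripper_width: 0.0665
time_s: 11.05
tcp_pos: [0.5874, 0.0046, 0.3032]
eef_rot: [-179.0, 0.2, -82.3]
contact_force: [0.1, -0.0, -0.0]
gripper_width: 0.0668
time_s: 11.65
tcp_pos: [0.5867, -0.1994, 0.3535]
eef_rot: [-179.1, 0.1, -82.5]
contact_force: [-0.1, -0.0, -0.9]
gripper_width: 0.067
```

View pics/z1.png

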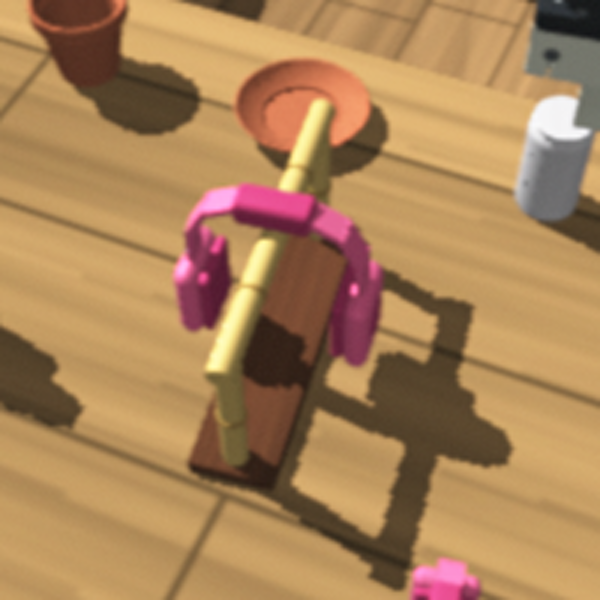

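View pics/z2.png

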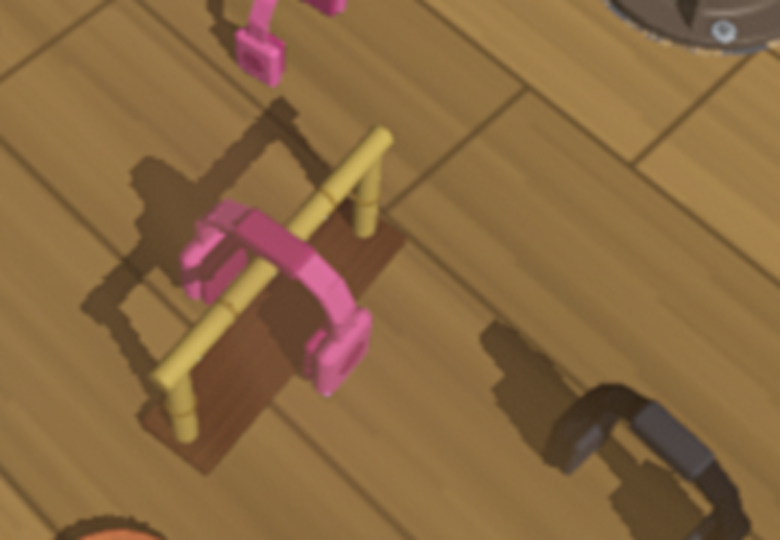

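```bash
python3 - <<'E'
from h import *
np.set_printoptions(precision=4,suppress=True)
D=lambda x,y:(x/3+220,y/3+80);S=lambda x,y:(x/3+220,y/3+130)
s,d=load('scene8'),load('side8')
# cushion top-face end mids: scene (245,222)/(315,258), side right end is -y
print(tri(s,S(245,222),d,D(315,211)),tri(s,S(313,256),d,D(240,198)))
# cup undersides
print(tri(s,S(200,297),d,D(350,360)),tri(s,S(330,388),d,D(200,326)))
c,_=cap('side','side9'); print('diff',np.abs(c['img'][80:280,260:360].astype(int)-load('d7' if 0 else 's7')['img'][80:280,260:360]).max() if 0 else np.abs(c['img'][100:260,270:360].astype(int)-d['img'][100:260,270:360]).mean())
E
```

```text
(array([ 0.5893, -0.023 ,  0.1663]), np.float64(0.0031777178114502005)) (array([0.5755, 0.032 , 0.1696]), np.float64(0.007937153076990413))
(array([ 0.5997, -0.0613, -0.0048]), np.float64(0.016235285426980297)) (array([ 0.5802,  0.0714, -0.0056]), np.float64(0.009334925953028568))
diff 0.8435185185185186
```

```bash
python3 -m handwheel '[0,0,0,0,0,0,0,0,0,0,0,0,0,0,0,0,0,0,0,0,0,0,0,0,0,0,0,0,0,0,0,0,0,0,0,0,0,0,0,0,0,0,0,0,0,0,0,0]'; python3 - <<'E'
from h import *
a=load('side9')['img'];c,_=cap('side','side10')
f=lambda i:(lambda m:(m.sum(),np.argwhere(m).mean(0)))(cv2.inRange(cv2.cvtColor(i,cv2.COLOR_RGB2HSV)[100:240,270:360],(150,80,60),(178,255,255))>0)
print(f(a),f(c['img']),f(load('side8')['img']))
r.close_job()
E
```

```text
time_s: 12.75
tcp_pos: [0.5874, -0.1946, 0.3535]
eef_rot: [-179.0, 0.2, -82.2]
contact_force: [0.3, -0.6, -0.2]
gripper_width: 0.067
(np.int64(1596), array([66.60526316, 43.17606516])) (np.int64(1595), array([66.59937304, 43.169279  ])) (np.int64(1596), array([66.5914787 , 43.12531328]))
the job is handed in; nothing more can be done
```

I hung the pink ear defenders on the bamboo rail and handed the job in at about 13 s. They hang by the crown cushion near the middle of the bar, headband across it, one cup on each side. I gripped them by the cushion and lowered them until they touched the bar. Then I eased off the push, opened the gripper gently and backed away.

**Checks that agreed:**
- **Bar position:** the fixed cameras and the wrist camera put it within about 1 mm and 0.1° of each other.
- **Set-down:** contact came at tool height 0.156 m, as predicted, with at most about 8 N on the wrist.
- **At rest:** the pair's position in the image stayed within 0.05 pixel over the last second or so. The cushion measured centred over the bar and level to about 3°, roughly the limit of that measurement.
- **Black pair:** it was still standing where it was in the last picture.

**Checks that disagreed:**
- **Cup undersides:** my last measurement was unreliable. The lines of sight from the two cameras missed each other by 9–16 mm, and the height came out just below the work surface, so I ignored it.
- **Close-up bar length:** the last wrist view before set-down gave 281 mm instead of 270. Its direction still agreed with the other views.

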